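Click a push-to-turn step dial to the fifth click past its red mark

ROBOT

A 6-joint arm with a two-finger parallel gripper is mounted at the origin on a cart in front of the work surface, level with it; the furniture and walls round the work are solid. World frame = base frame: x ahead of the robot, y to its left, z up, the work surface at z = 0. Lengths are in m, angles in degrees, forces in N, time in s.
With the tool pointing down it reaches from about 0.25 to 0.725 m from the base axis. Payload 9.7 kg.
Tool frame: the origin (TCP) lies midway between the tips of the shut fingers; the grasp point (between the pads) lies 19 mm behind it; z points along the fingers, y is the line along which they close (so a half turn about z gives the same grasp; the last joint's range is limited). The gripper opens to 85 mm and grips with 20 to 120 N. Pads are 22 mm wide; open, the fingers measure 114 mm over their backs; the gripper's body (76 mm by 85 mm) begins 54 mm behind the grasp point. The pads swing forward as they close: fully open they stand 13 mm farther back than shut.
Start: joints at [66.463, 4.979, 10.078, 95.1, 0, 90], TCP at [0.22, 0.504, 0.231] pointing down, gripper open.
Joint ranges: [-179.16, 179.16], [-48.56, 103.87], [-65.8, 70.77], [-126.05, 130.52], [-82.76, 87.17], [-180, 180]. Speed limits (degrees/s): [127.2, 127.2, 147.25, 180, 180, 180].

INTERFACE

Orientations are given as [roll, pitch, yaw] about the fixed x, y, z axes, in that order (R = Rz(yaw) Ry(pitch) Rx(roll)).
In Python, from workcell import * gives the robot as it stands.
- The arm moves only by the tool servo_tool, never from a script. Its argument "moves" is a list of rows, each a list of 4 numbers: the shift along the world's x, y, z in cm, then the turn about the world's z in rad. A call has 1 to 20 rows; each row is the pose to reach, as a shift and turn from the pose commanded when the call began; what a row does not reach only later rows make up. A row lasts 1/12 s, in which the tool goes at most 41.7 mm and 7.16 degrees, less where a joint would pass 70% of its speed; a pose out of reach is approached as far as the arm can. A call with a gripper value outside its range is refused whole. "claw" is the closure, from 0 (fully open) to 1 (shut), set as the call begins (left out, the last holds). The fingers move at their own pace and stop on an object; "force" is the grip in N (left out, the last holds). Time passes only in rows, so rows that repeat a pose let the fingers close. It gives the time, the measured TCP pose, the force, the opening and the grip force at its end, in the units of the state.
- get_obs(): the state, without advancing time (a new reading comes with each control period).
- camera(name): name is "scene" or "side" or "wrist"; returns the picture (480x640x3 uint8, red, green, blue); there is no depth.
- get_calibration(name): a dict with "fx", "fy", "cx", "cy" (pixels), "rvec" (rotation vector, rad) and "tvec" (3), from world to camera coordinates, as OpenCV has them; the wrist camera has in their place "tool_from_camera" (4x4, takes a point from camera to tool coordinates, whose origin is the TCP and whose axes are the flange's). Camera axes: x right, y down, z forward; pixel columns grow to the right and rows downward; lengths in m; the calibration is good to about 2 mm. A picture is of the moment at which its call begins: read the wrist's pose just before it. get_calibration takes no time and is no camera call.
- job_done(): hands the job in; it is judged then, once.
The state is a dict: "time": time; "q": joint angles; "qd": joint speeds; "joint_efforts": joint torques, N m; "ee_pos": TCP position; "tcp_rot": TCP orientation; "wrist_force": force on the tool from outside, world axes, zero at the start; "torque": the same for the moment, N m; "opening": finger opening in m; "grasp_force": force on a finger pad.
Only numpy, scipy, OpenCV 4.12 (cv2) and the standard library are available. Lean on these libraries where they do the work, as an engineer would, in place of code of your own. Each camera call takes 0.05 s, during which the arm holds its last target. There are 200 camera calls.

TASK

Set the push-to-turn dial on the blue step box: gently press the black knob in until you just feel it bottom, turn it clockwise click by click, and leave its white pointer on the fifth click past the red mark, without running on to the sixth. Let the knob rise so that it locks there; re-grip as often as needed, never force it against its lock or hard down on its bottom stop, and leave the other things on the bench alone.

Things in the scene. Friction and masses are not known exactly. Their poses are not given: they have to be found in the camera images.
- step_box: blue box with aluminium top panel, 120 x 150 x 62 mm (x, y, z), clamped down; origin under its centre, front is -x, the knob's upright axis passes through the origin. On the panel 12 marks 30 degrees apart, one per click, ring the knob at 36 mm radius; the front one is red and larger. Two binding posts (11 mm wide, 14 mm high) stand on the panel 38 mm behind and 50 mm to either side of the axis.
- red_mark (a point): centre of the red mark (click 0) on the panel, 36 mm in front (-x of the box) of the knob axis, 62 mm above the worktop
- dial_grip (a point): point on the knob's axis to grip at, 37 mm above the panel (99 mm above the worktop) when the knob is up; sinks and turns with the knob, its -x axis is the pointer. The knob: round black grip, 40 mm diameter, 30 mm high, underside 14 mm and top 44 mm above the panel when up, white pointer line on top and down the side.
- dial (a joint): turn of the knob in rad, growing clockwise seen from above; 0 = pointer at the red mark, a click every 30 degrees (0.5236), fifth click = 2.618. Starts locked on a click from one before (-0.524) to two after (1.047) the red mark. A spring detent, roughly 0.13 N m peak, pulls to the nearest click. End stops at -1.2 and 4.35.
- dial_press (a joint): how far the knob is pressed in, m: 0 = up and locked. Boxes differ: it meets the firm bottom stop somewhere from 0.003 to 0.008 and is free to turn only in the last 0.8 mm before that. The return spring pushes up with about 4.5 N when up, 0.3 N per mm more as it sinks. Let go on a click the knob rises and locks by itself (play about 3 degrees each way); between clicks it may hang below the lock.
- lock_frame: fixed part hidden in the box: carries lock slots (at 30 mm radius) and bottom stop. It feels what the knob bears on lock or stop; over 12 N is too much (twisting the locked knob with about 0.36 N m, or pushing 12 N beyond the return spring at the bottom).
- weight_0: brass weight with a small head, 36 x 36 x 48 mm, origin under its centre; bystander
- weight_1: smaller brass weight, 29 x 29 x 41 mm; bystander
- cell_0: black and copper battery cell, 14 x 51 x 14 mm, lying; bystander
- multimeter: orange and grey multimeter, 188 x 94 x 47 mm, lying; bystander
- scope_probe: black probe, 15 x 111 x 15 mm, lying; bystander
- bnc_tee: pale T-shaped connector, 33 x 42 x 15 mm; bystander
- driver_green: green-handled screwdriver, 25 x 179 x 25 mm, lying; bystander
- yellow_tape: roll of yellow tape, 67 x 62 x 20 mm, lying flat; bystander

How it is judged:
By the outcome, as a careful person would: the job done as asked, in the order asked, and still so for the second after the job is handed in, with the robot touching nothing.
It also fails if it takes over 67 s, if anything falls off the work surface, if the arm or the gripper's body presses on something with over 40 N, if the wrist force passes 120 N, or if a joint passes its speed limit or range.

## Working session

There is one attempt and no reset: what is moved stays moved. The work goes in short steps, Python scripts to look and compute and a tool call to move; the robot and the scene stay as the last step left them, time stands still between calls to the robot, and variables do not carry over. Pictures are saved under pics/ and viewed, at most 10 in all, crops included, and the job is handed in when it is done.

Besides the shell and the picture viewer there is one more tool, called after "Request:" in YAML: its name, and indented under it one key for each argument. servo_tool: Moves the arm, as the interface text tells. Its arguments: {"type":"object","properties":{"moves":{"type":"array","items":{"type":"array","items":{"type":"number"}}},"claw":{"type":"number"},"force":{"type":"number"}},"required":["moves"]}

```bash
mkdir -p pics
python3 - <<'E'
from workcell import *
import cv2
o=get_obs();print(o)
for n in("scene","side"):
    cv2.imwrite(f"pics/{n}0.png",camera(n)[:,:,::-1]);print(n,get_calibration(n))
print(get_calibration("wrist"))
E
```

```text
{'time': 0.0, 'q': array([6.64606189e+01, 5.01187247e+00, 1.00321631e+01, 9.51000507e+01,
       7.58895646e-04, 8.99987997e+01]), 'qd': array([-0.06402792,  0.03702198, -0.02782673,  0.06068785, -0.01701224,
        0.0133581 ]), 'joint_efforts': array([-1.27082694e-03, -5.20381987e+01,  4.64811015e+01,  1.62423350e-02,
       -1.46847492e-04,  2.85607250e-06]), 'ee_pos': array([0.21955688, 0.5040081 , 0.23055515]), 'tcp_rot': array([-1.79920240e+02, -7.60565869e-04,  1.56461818e+02]), 'wrist_force': array([ 0.27410224, -0.81994877, -0.419544  ]), 'torque': array([-0.00528968, -0.02377181, -0.05822163]), 'grasp_force': 0.0, 'opening': 0.08501307152426803}
scene {'fx': 436.06716252123795, 'fy': 436.06716252123795, 'cx': 315.93627931660257, 'cy': 243.55123379678358, 'rvec': array([ 1.03941634, -2.18290166,  1.20135134]), 'tvec': array([0.33973481, 0.31315289, 0.56657923])}
side {'fx': 624.7784950748913, 'fy': 624.7784950748913, 'cx': 325.41256985683196, 'cy': 236.6330346163631, 'rvec': array([ 0.64300827, -2.39268415,  1.46112375]), 'tvec': array([0.5114029 , 0.246154  , 1.39815114])}
{'fx': 333.9714248300898, 'fy': 333.9714248300898, 'cx': 325.598980995053, 'cy': 237.0635035014398, 'tool_from_camera': array([[-5.28629994e-04, -9.51668848e-01, -3.07125583e-01,
         7.81858135e-02],
       [ 9.99999642e-01, -7.05877315e-04,  4.66036224e-04,
        -2.18985860e-04],
       [-6.60305139e-04, -3.07125227e-01,  9.51668881e-01,
        -1.42964692e-01],
       [ 0.00000000e+00,  0.00000000e+00,  0.00000000e+00,
         1.00000000e+00]])}
```

View pics/scene0.png

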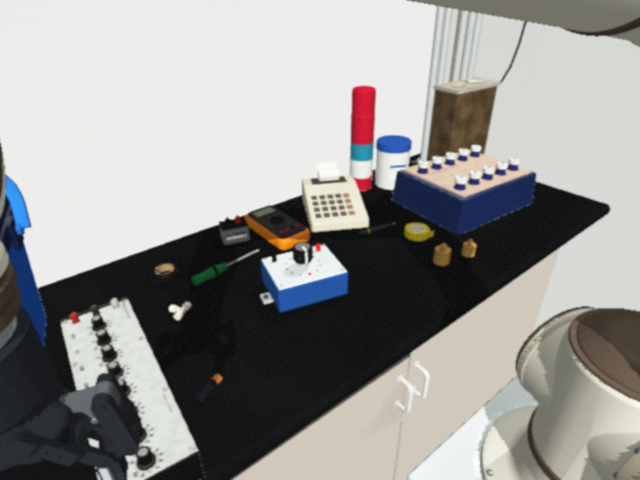

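The blue step box is at about (303,275), with the knob at (302,253) and the multimeter behind it. Next I'll enlarge the box and look at the side view.

Run:
```python
import cv2
a=cv2.imread("pics/scene0.png")[230:315,250:360]
cv2.imwrite("pics/c1.png",cv2.resize(a,None,fx=7,fy=7,interpolation=2))
```

```text
(no output)
```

View pics/c1.png

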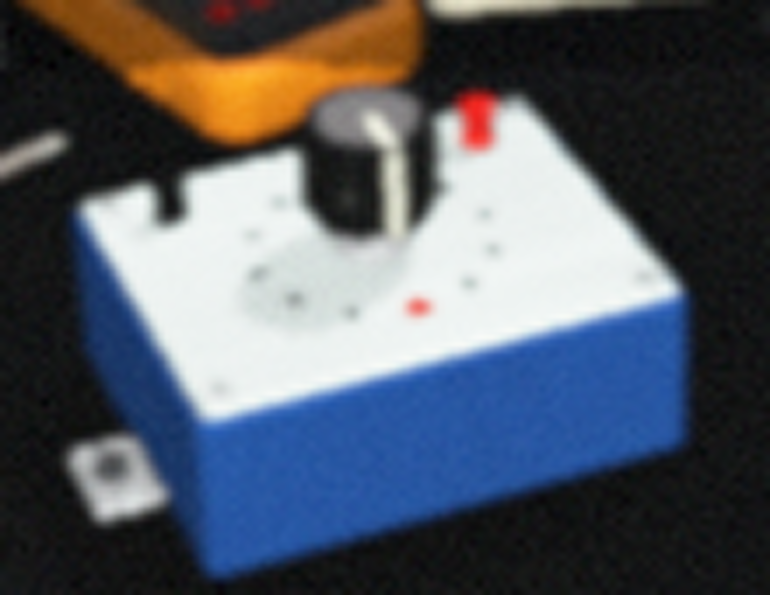

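View pics/side0.png

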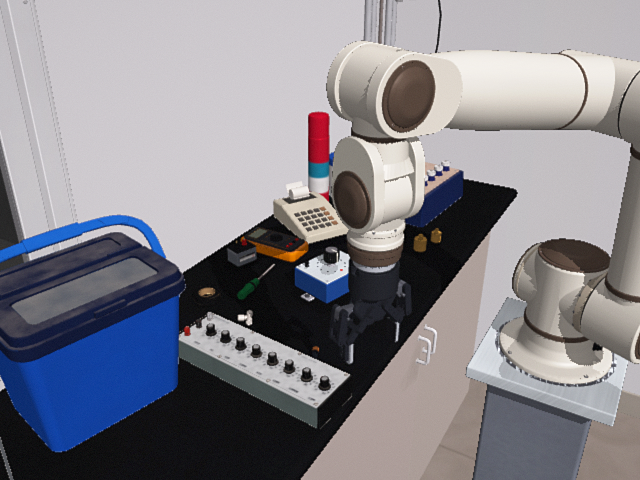

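The scene crop shows panel corners at crop (208,420), (685,290), (80,205) and (520,97), the red mark at (418,307), and the pointer running from the top at about (370,112) to the rim at (395,148). I'll fit the box pose from these.

```bash
cat > h.py <<'E'
from workcell import *
import numpy as np,cv2
from scipy.optimize import least_squares
def proj(P,n):
    c=get_calibration(n);K=np.array([[c['fx'],0,c['cx']],[0,c['fy'],c['cy']],[0,0,1.]])
    return cv2.projectPoints(np.float64(P),c['rvec'],c['tvec'],K,None)[0][:,0]
def W(p,L):
    L=np.atleast_2d(L);c,s=np.cos(p[2]),np.sin(p[2])
    return np.c_[p[0]+c*L[:,0]-s*L[:,1],p[1]+s*L[:,0]+c*L[:,1],L[:,2]]
E
python3 - <<'E'
from h import *
px=np.array([[208,420],[685,290],[80,205],[520,97],[418,307],[213,578],[685,450]])/7+[250,230]
L=np.array([[-.06,.075,.062],[-.06,-.075,.062],[.06,.075,.062],[.06,-.075,.062],[-.036,0,.062],[-.06,.075,0],[-.06,-.075,0]])
f=lambda p:(proj(W(p,L),"scene")-px).ravel()
r=least_squares(f,[.45,.3,0.]);p=r.x;print(p,np.degrees(p[2]),r.fun.reshape(-1,2).round(1).tolist())
g=lambda q:(np.array(q)-[250,230])*7
for k in range(-1,3):
    a=-k*np.pi/6
    print(k,g(proj(W(p,[[-.02*np.cos(a),-.02*np.sin(a),z] for z in(.106,.08)]+[[0,0,.106]]),"scene")).round().tolist())
print(np.hypot(p[0],p[1]))
E
```

```text
[ 0.55955369  0.02100013 -0.26680222] -15.286641429958157 [[-1.3, -0.2], [1.3, -0.8], [-1.5, -1.3], [0.4, -1.6], [0.4, -0.4], [0.0, 2.2], [0.7, 0.7]]
-1 [[424.0, 134.0], [426.0, 210.0], [369.0, 113.0]]
0 [[395.0, 147.0], [398.0, 223.0], [369.0, 113.0]]
1 [[358.0, 150.0], [362.0, 227.0], [369.0, 113.0]]
2 [[325.0, 143.0], [329.0, 220.0], [369.0, 113.0]]
0.5599476221772341
```

The pointer matches click 0 (predicted (395,147)), so I need +150° clockwise. Now I'll go above the knob.

Request:
servo_tool:
  moves:
    - [4, -5, 0, 0]
    - [8, -10, 0, 0]
    - [11, -14, 0, 0]
    - [14, -18, 0, 0]
    - [16, -22, 0, 0]
    - [18, -26, 0, 0]
    - [20, -29, 0, 0]
    - [23, -32, 0, 0]
    - [25, -35, 0, 0]
    - [27, -38, 0, 0]
    - [29, -41, 0, 0]
    - [31, -44, 0, 0]
    - [33, -47, 0, 0]
    - [34, -48.3, 0, 0]
    - [34, -48.3, 0, 0]
    - [34, -48.3, 0, 0]
    - [34, -48.3, 0, 0]
    - [34, -48.3, 0, 0]
  claw: 0.25

```text
time: 1.6
ee_pos: [0.5591, 0.0221, 0.2312]
tcp_rot: [-180.0, -0.0, 156.5]
wrist_force: [-1.1, 0.7, 0.4]
opening: 0.0639
grasp_force: 0.0
```

Run:
```python
from h import *
o=get_obs();print(o)
im=camera("wrist");cv2.imwrite("pics/w1.png",im[:,:,::-1])
```

```text
{'time': 1.6, 'q': array([2.25562956e+00, 6.33535105e+00, 1.15366604e+01, 9.52314562e+01,
       1.27158143e-02, 2.57535688e+01]), 'qd': array([ 0.8988857 , -0.5290446 , -0.11342494, -0.14199786, -0.04484569,
       -0.13485211]), 'joint_efforts': array([-1.17690884e+00, -5.25067091e+01,  4.64593112e+01, -5.96005982e-02,
       -3.61433253e-02, -5.71132361e-03]), 'ee_pos': array([0.5590862 , 0.02208487, 0.23121788]), 'tcp_rot': array([-1.79998354e+02, -3.26774008e-02,  1.56502057e+02]), 'wrist_force': array([-1.05184691,  0.67882515,  0.44658833]), 'torque': array([ 0.04254344,  0.02795234, -0.01078264]), 'grasp_force': 0.0, 'opening': 0.06387069625427191}
```

View pics/w1.png

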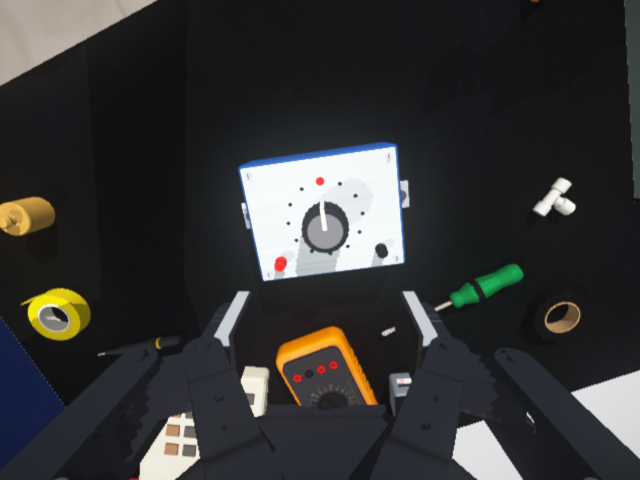

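The wrist view shows the red mark at (320,181), the knob top at (325,230), the red post at (281,263), the black post at (381,249), and the pointer toward the red mark. I'll refine the pose with an enlarged crop.

Run:
```python
import cv2
a=cv2.imread("pics/w1.png")[130:290,220:430]
cv2.imwrite("pics/c2.png",cv2.resize(a,None,fx=3.75,fy=3.75,interpolation=2))
```

```text
(no output)
```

View pics/c2.png

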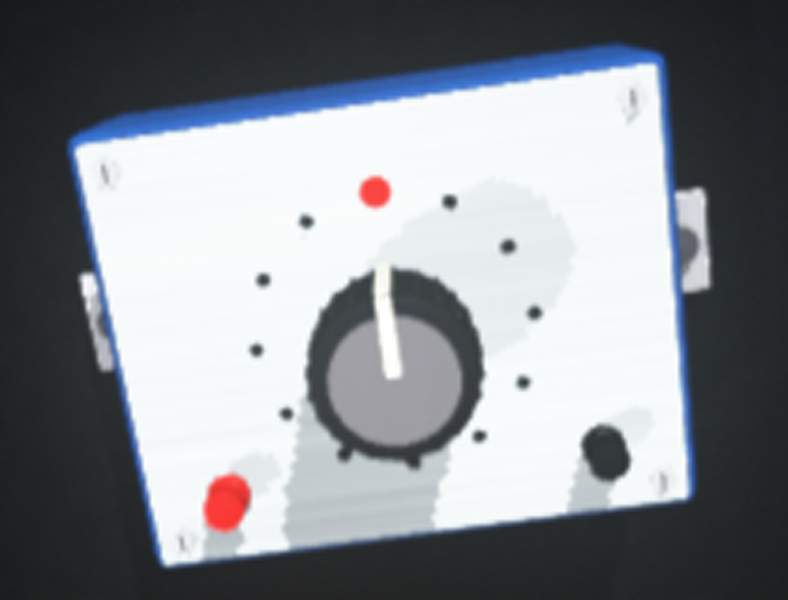

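Run:
```python
from h import *
from scipy.spatial.transform import Rotation as Ro
tp=np.array([.5590862,.02208487,.23121788]);R=Ro.from_euler('xyz',[-179.998354,-.0326774,156.502057],degrees=True).as_matrix()
c=get_calibration("wrist");T=np.eye(4);T[:3,:3]=R;T[:3,3]=tp;T=np.linalg.inv(T@c['tool_from_camera'])
def pj(P):
    q=(T[:3,:3]@P.T).T+T[:3,3];return np.c_[c['fx']*q[:,0]/q[:,2]+c['cx'],c['fy']*q[:,1]/q[:,2]+c['cy']]
px=[[75,145],[660,63],[165,565],[690,495],[395,380]];L=[[-.06,-.075,.062],[-.06,.075,.062],[.06,-.075,.062],[.06,.075,.062],[0,0,.106]]
for k,u in zip([0,-1,1,2,3,4,5,-2,-3,-4],[(375,192),(307,221),(450,201),(508,246),(535,313),(523,382),(479,436),(264,280),(257,350),(287,413)]):
    a=-k*np.pi/6;px.append(u);L.append([-.036*np.cos(a),-.036*np.sin(a),.062])
px=np.array(px)/3.75+[220,130];L=np.array(L)
r=least_squares(lambda p:(pj(W(p,L))-px).ravel(),[.56,.02,-.26]);p=r.x
print(p,np.degrees(p[2]),r.fun.reshape(-1,2).round(1).tolist())
for k in(-1,0,1):
    a=-k*np.pi/6;print(k,((pj(W(p,np.array([[-.02*np.cos(a),-.02*np.sin(a),.106],[0,0,.106]])))-[220,130])*3.75).round())
```

```text
[ 0.56227219  0.02051327 -0.27254854] -15.615880905486268 [[-4.3, -2.0], [2.8, -3.4], [-2.7, 3.4], [3.2, 3.5], [0.2, 0.4], [0.2, 0.1], [0.1, 0.2], [-0.0, 0.2], [0.1, 0.1], [-0.1, -0.1], [0.2, -0.0], [0.1, -0.1], [0.1, -0.0], [0.2, 0.0], [0.1, 0.0]]
-1 [[340. 313.]
 [396. 381.]]
0 [[383. 295.]
 [396. 381.]]
1 [[430. 300.]
 [396. 381.]]
```

The marks fit to about 0.2 px: axis (0.562, 0.0205), yaw −15.6°, pointer on click 0. Next I'll turn the tool counter-clockwise for a start grip and come down.

Request:
servo_tool:
  moves:
    - [0.2, 0, 0, 0.12]
    - [0.2, 0, -1, 0.24]
    - [0.2, 0, -2, 0.36]
    - [0.2, 0, -3, 0.48]
    - [0.2, 0, -4, 0.6]
    - [0.2, 0, -5, 0.72]
    - [0.2, 0, -6, 0.84]
    - [0.2, 0, -7, 0.96]
    - [0.2, 0, -8, 1.08]
    - [0.2, 0, -9, 1.2]
    - [0.2, 0, -10, 1.32]
    - [0.2, 0, -10.5, 1.44]
    - [0.2, 0, -10.5, 1.54]
    - [0.2, 0, -10.5, 1.54]
    - [0.2, 0, -10.5, 1.54]
    - [0.2, 0, -10.5, 1.54]

```text
time: 2.98
ee_pos: [0.5616, 0.022, 0.1268]
tcp_rot: [-180.0, 0.0, -115.4]
wrist_force: [0.1, -0.2, 0.1]
opening: 0.0638
grasp_force: 0.0
```

Run:
```python
from h import *
o=get_obs();print(o['q'].round(1),o['ee_pos'],o['tcp_rot'],o['wrist_force'],o['torque'])
im=camera("wrist");cv2.imwrite("pics/w2.png",im[:,:,::-1])
```

```text
[  2.2   5.7  -0.6  83.6   0.  -62.3] [0.56155819 0.0219896  0.12681811] [-1.79960925e+02  2.43739460e-02 -1.15428794e+02] [ 0.10833509 -0.19813933  0.14025696] [ 0.01306482 -0.02054333  0.02203089]
```

View pics/w2.png

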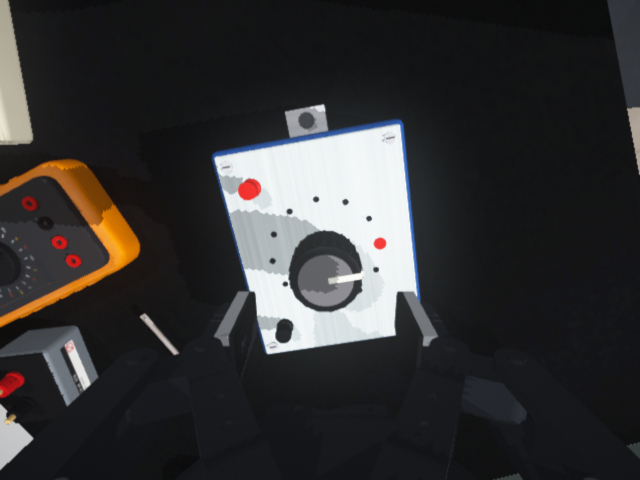

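The wrist view shows the knob top centred between the fingers at about (325,279). I'll check its position from this second yaw.

Run:
```python
from h import *
from scipy.spatial.transform import Rotation as Ro
c=get_calibration("wrist")
def ray(tp,e,u,z):
    R=Ro.from_euler('xyz',e,degrees=True).as_matrix();T=np.eye(4);T[:3,:3]=R;T[:3,3]=tp;T=T@c['tool_from_camera']
    d=T[:3,:3]@[(u[0]-c['cx'])/c['fx'],(u[1]-c['cy'])/c['fy'],1];return T[:3,3]+d*(z-T[2,3])/d[2]
B=([.56155819,.0219896,.12681811],[-179.96,.024,-115.43])
print(ray(*B,(325.5,279.5),.106))
m=[ray(*B,u,.062) for u in((380,243),(369,218),(345.5,202),(316,199),(290,211),(273.5,234.5),(272,261),(285,284),(376,269))]
# circle fit
r=least_squares(lambda p:[np.hypot(*(q[:2]-p))-.036 for q in m],[.56,.02]);print(r.x,r.fun.round(4))
```

```text
[0.5612645  0.01999881 0.106     ]
[0.56156773 0.02058744] [ 0.0003  0.0003 -0.      0.0001 -0.0001  0.0001  0.0004  0.0003  0.0002]
```

Request:
servo_tool:
  moves:
    - [0, -0.15, -0.5, 0]
    - [0, -0.15, -1.3, 0]
    - [0, -0.15, -2.2, 0]
    - [0, -0.15, -3.1, 0]
    - [0, -0.15, -4, 0]
    - [0, -0.15, -4.5, 0]
    - [0, -0.15, -4.8, 0]
    - [0, -0.15, -4.8, 0]
    - [0, -0.15, -4.8, 0]
    - [0, -0.15, -4.8, 0]

```text
time: 3.87
ee_pos: [0.5619, 0.0197, 0.0788]
tcp_rot: [-180.0, 0.0, -115.3]
wrist_force: [-0.1, -0.5, 0.7]
opening: 0.064
grasp_force: 0.0
```

Request:
servo_tool:
  moves:
    - [0, 0, 0, 0]
    - [0, 0, 0, 0]
    - [0, 0, 0, 0]
    - [0, 0, 0, 0]
    - [0, 0, 0, 0]
    - [0, 0, 0, 0]
    - [0, 0, 0, 0]
    - [0, 0, 0, 0]
  claw: 0.7
  force: 30

```text
time: 4.53
ee_pos: [0.5616, 0.0198, 0.0784]
tcp_rot: [180.0, 0.0, -115.3]
wrist_force: [-3.4, 2.8, 5.4]
opening: 0.039
grasp_force: 32.2
```

Run:
```python
from h import *
o=get_obs();print(o['q'].round(2),o['ee_pos'],o['tcp_rot'],o['wrist_force'],o['torque'],o['opening'],o['grasp_force'])
```

```text
[ 2.020e+00  6.370e+00 -5.330e+00  7.831e+01  1.000e-02 -6.269e+01] [0.56155091 0.01984931 0.0783673 ] [ 1.79991399e+02  7.09991848e-03 -1.15294274e+02] [-3.44760485  2.81184816  5.38435552] [ 0.42247963  0.73728863 -0.01297281] 0.03904683140340645 32.249727845191956
```

The grip is on (39 mm opening). Now I'll ease the lateral load and press gently in small steps.

Request:
servo_tool:
  moves:
    - [-0.04, 0.02, 0, 0]
    - [-0.05, 0.03, -0.05, 0]
    - [-0.05, 0.03, -0.1, 0]
    - [-0.05, 0.03, -0.1, 0]

```text
time: 4.87
ee_pos: [0.5614, 0.0199, 0.0774]
tcp_rot: [-180.0, 0.0, -115.3]
wrist_force: [-1.1, 1.2, 5.2]
opening: 0.039
grasp_force: 32.2
```

Request:
servo_tool:
  moves:
    - [0, 0, -0.05, 0]
    - [0, 0, -0.1, 0]
    - [0, 0, -0.1, 0]

```text
time: 5.12
ee_pos: [0.5614, 0.0199, 0.0764]
tcp_rot: [-180.0, 0.0, -115.3]
wrist_force: [-2.2, 1.6, 5.2]
opening: 0.0391
grasp_force: 32.2
```

Request:
servo_tool:
  moves:
    - [0, 0, -0.025, 0]
    - [0, 0, -0.05, 0]
    - [0, 0, -0.05, 0]

```text
time: 5.37
ee_pos: [0.5614, 0.02, 0.076]
tcp_rot: [-180.0, 0.0, -115.3]
wrist_force: [-2.5, 0.9, 6.7]
opening: 0.0389
grasp_force: 32.2
```

Request:
servo_tool:
  moves:
    - [0, 0, -0.025, 0]
    - [0, 0, -0.025, 0]
    - [0, 0, -0.025, 0]

```text
time: 5.62
ee_pos: [0.5614, 0.02, 0.0758]
tcp_rot: [-180.0, 0.0, -115.3]
wrist_force: [-1.9, 1.0, 4.9]
opening: 0.0386
grasp_force: 32.2
```

Request:
servo_tool:
  moves:
    - [0, 0, -0.025, 0]
    - [0, 0, -0.025, 0]
    - [0, 0, -0.025, 0]

```text
time: 5.87
ee_pos: [0.5614, 0.0199, 0.0755]
tcp_rot: [-180.0, 0.0, -115.3]
wrist_force: [-3.0, 0.6, 5.9]
opening: 0.0387
grasp_force: 32.2
```

Request:
servo_tool:
  moves:
    - [0, 0, -0.03, 0]
    - [0, 0, -0.03, 0]
    - [0, 0, -0.03, 0]

```text
time: 6.12
ee_pos: [0.5614, 0.02, 0.0752]
tcp_rot: [-180.0, 0.0, -115.3]
wrist_force: [-3.0, 1.0, 4.6]
opening: 0.0392
grasp_force: 32.2
```

Request:
servo_tool:
  moves:
    - [0, 0, -0.03, 0]
    - [0, 0, -0.03, 0]
    - [0, 0, -0.03, 0]

```text
time: 6.37
ee_pos: [0.5614, 0.0199, 0.075]
tcp_rot: [-180.0, 0.0, -115.3]
wrist_force: [-2.4, 0.1, 5.8]
opening: 0.0389
grasp_force: 32.2
```

Request:
servo_tool:
  moves:
    - [0, 0, -0.03, 0]
    - [0, 0, -0.03, 0]
    - [0, 0, -0.03, 0]

```text
time: 6.62
ee_pos: [0.5614, 0.02, 0.0749]
tcp_rot: [-179.9, 0.0, -115.3]
wrist_force: [-2.5, 1.3, 7.6]
opening: 0.039
grasp_force: 32.6
```

Request:
servo_tool:
  moves:
    - [0, 0, -0.02, 0]
    - [0, 0, -0.02, 0]
    - [0, 0, -0.02, 0]

```text
time: 6.87
ee_pos: [0.5615, 0.02, 0.0749]
tcp_rot: [-179.9, 0.0, -115.3]
wrist_force: [-3.7, 1.6, 8.2]
opening: 0.0387
grasp_force: 32.7
```

It has bottomed: the height holds at 0.0749 and Fz is rising gently to about 8 N. Now a small trial turn.

Request:
servo_tool:
  moves:
    - [0, 0, 0, -0.04]
    - [0, 0, 0, -0.08]
    - [0, 0, 0, -0.12]
    - [0, 0, 0, -0.12]

```text
time: 7.2
ee_pos: [0.5615, 0.02, 0.0749]
tcp_rot: [-179.9, 0.0, -122.3]
wrist_force: [-3.8, 2.1, 9.5]
opening: 0.0387
grasp_force: 32.6
```

Run:
```python
from h import *
o=get_obs();print(o['ee_pos'],o['tcp_rot'],o['wrist_force'],o['torque'],o['opening'],o['grasp_force'])
```

```text
[0.56148035 0.02004178 0.0749063 ] [-1.79943483e+02  3.43314203e-02 -1.22312853e+02] [-3.82466891  2.09101351  9.47583942] [0.16960588 0.68865678 0.05062864] 0.038733201864989096 32.61599242687225
```

Request:
servo_tool:
  moves:
    - [0, 0, 0.01, -0.05]
    - [0, 0, 0.01, -0.1]
    - [0, 0, 0.01, -0.15]
    - [0, 0, 0.01, -0.2]
    - [0, 0, 0.01, -0.25]
    - [0, 0, 0.01, -0.3]
    - [0, 0, 0.01, -0.35]
    - [0, 0, 0.01, -0.4]
    - [0, 0, 0.01, -0.4]
    - [0, 0, 0.01, -0.4]

```text
time: 8.03
ee_pos: [0.5614, 0.02, 0.0749]
tcp_rot: [-180.0, 0.0, -145.1]
wrist_force: [-4.2, 2.0, 8.1]
opening: 0.0392
grasp_force: 32.6
```

Run:
```python
from h import *
o=get_obs();print(o['q'].round(1),o['ee_pos'],o['tcp_rot'],o['wrist_force'],o['torque'],o['opening'],o['grasp_force'])
cv2.imwrite("pics/s2.png",cv2.resize(camera("scene")[230:315,250:360,::-1],None,fx=7,fy=7,interpolation=2))
```

```text
[  2.    6.4  -5.7  77.9  -0.  -32.8] [0.56135962 0.01998821 0.07490338] [-1.79965938e+02  3.61293603e-02 -1.45116864e+02] [-4.16379385  1.99354446  8.13234634] [0.18620445 0.7426053  0.03747651] 0.03920791350307636 32.57063269615173
```

View pics/s2.png

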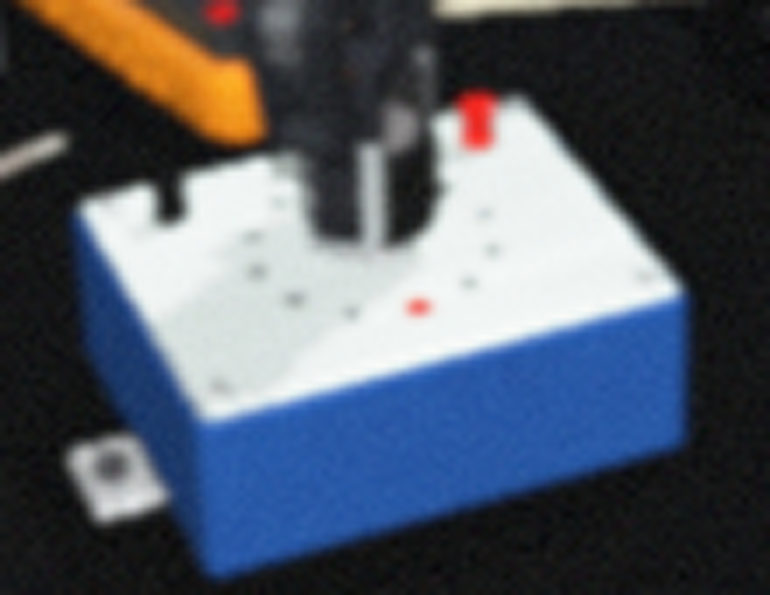

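The pointer's side line is at x≈372, where 30° would put it at 362. That is only about 22°, so the grip slips a little. I'll grip firmer and continue.

Request:
servo_tool:
  moves:
    - [0, 0, 0, 0]
    - [0, 0, 0, 0]
    - [0, 0, 0, -0.05]
    - [0, 0, 0, -0.1]
    - [0, 0, 0, -0.15]
    - [0, 0, 0, -0.2]
    - [0, 0, 0, -0.25]
    - [0, 0, 0, -0.3]
    - [0, 0, 0, -0.35]
    - [0, 0, 0, -0.4]
    - [0, 0, 0, -0.45]
    - [0, 0, 0, -0.5]
    - [0, 0, 0, -0.52]
    - [0, 0, 0, -0.52]
    - [0, 0, 0, -0.52]
  force: 60

```text
time: 9.33
ee_pos: [0.5613, 0.0199, 0.075]
tcp_rot: [-180.0, 0.0, -174.9]
wrist_force: [-4.9, 1.6, 10.6]
opening: 0.0387
grasp_force: 59.1
```

Run:
```python
from h import *
o=get_obs();print(o['q'].round(1),o['ee_pos'],o['tcp_rot'],o['wrist_force'],o['torque'],o['opening'],o['grasp_force'])
im=camera("scene");cv2.imwrite("pics/s3.png",im[:,:,::-1])
g=cv2.resize(im[230:315,250:360],None,fx=7,fy=7,interpolation=2).astype(int).min(2)
for y in range(150,232,10): print(y,[int(v) for v in g[y,300:445:5]])
```

```text
[ 2.   6.3 -5.7 77.9 -0.  -3.1] [0.56125013 0.01993757 0.07500948] [-1.79982032e+02  3.86241041e-02 -1.74901432e+02] [-4.85284619  1.64595097 10.6478263 ] [0.09365647 0.98948278 0.00253185] 0.03869848944403203 59.10516142845154
150 [43, 55, 75, 107, 145, 171, 177, 165, 143, 123, 115, 112, 109, 103, 101, 102, 102, 99, 90, 81, 69, 57, 46, 36, 26, 20, 19, 27, 57]
160 [37, 53, 77, 116, 155, 176, 183, 164, 126, 90, 64, 51, 53, 52, 52, 52, 51, 45, 40, 37, 33, 27, 25, 25, 28, 28, 28, 35, 61]
170 [39, 48, 67, 110, 154, 174, 182, 168, 134, 92, 55, 35, 29, 26, 24, 23, 25, 22, 20, 21, 21, 25, 27, 24, 23, 24, 24, 31, 55]
180 [38, 48, 71, 112, 153, 174, 180, 166, 134, 96, 56, 30, 24, 25, 26, 27, 29, 32, 31, 26, 24, 22, 22, 26, 27, 27, 26, 28, 53]
190 [41, 48, 69, 107, 150, 175, 180, 165, 134, 98, 58, 32, 26, 23, 26, 30, 29, 27, 25, 27, 29, 27, 25, 28, 24, 24, 35, 55, 95]
200 [38, 44, 61, 98, 140, 166, 177, 170, 142, 106, 65, 36, 25, 27, 28, 28, 29, 28, 26, 27, 25, 25, 26, 26, 25, 33, 54, 101, 160]
210 [33, 40, 56, 93, 136, 163, 176, 169, 143, 111, 68, 35, 22, 26, 27, 28, 31, 29, 24, 22, 29, 30, 26, 25, 25, 45, 85, 139, 195]
220 [53, 49, 61, 94, 134, 160, 175, 169, 141, 105, 66, 37, 29, 27, 27, 26, 28, 24, 22, 26, 25, 23, 25, 28, 36, 73, 129, 180, 220]
230 [137, 107, 103, 117, 144, 164, 178, 167, 135, 102, 62, 34, 27, 25, 26, 26, 22, 19, 22, 27, 25, 27, 40, 62, 96, 139, 179, 215, 236]
```

The pointer line is at x≈330, against 329 predicted for 60°, so the knob follows the tool at two clicks. Now the remaining three, then I'll look.

Request:
servo_tool:
  moves:
    - [0, 0, 0.01, -0.05]
    - [0, 0, 0.01, -0.1]
    - [0, 0, 0.01, -0.15]
    - [0, 0, 0.01, -0.2]
    - [0, 0, 0.01, -0.25]
    - [0, 0, 0.01, -0.3]
    - [0, 0, 0.01, -0.35]
    - [0, 0, 0.01, -0.4]
    - [0, 0, 0.01, -0.45]
    - [0, 0, 0.01, -0.5]
    - [0, 0, 0.01, -0.525]
    - [0, 0, 0.01, -0.525]

```text
time: 10.38
ee_pos: [0.5611, 0.02, 0.0751]
tcp_rot: [180.0, 0.0, 154.9]
wrist_force: [-5.5, 1.1, 10.0]
opening: 0.0383
grasp_force: 59.2
```

Request:
servo_tool:
  moves:
    - [0, 0, 0, -0.05]
    - [0, 0, 0, -0.1]
    - [0, 0, 0, -0.15]
    - [0, 0, 0, -0.2]
    - [0, 0, 0, -0.25]
    - [0, 0, 0, -0.3]
    - [0, 0, 0, -0.35]
    - [0, 0, 0, -0.4]
    - [0, 0, 0, -0.45]
    - [0, 0, 0, -0.5]
    - [0, 0, 0, -0.525]
    - [0, 0, 0, -0.525]

```text
time: 11.38
ee_pos: [0.5609, 0.0201, 0.075]
tcp_rot: [180.0, -0.0, 124.9]
wrist_force: [-5.4, 2.4, 11.0]
opening: 0.0385
grasp_force: 59.3
```

Request:
servo_tool:
  moves:
    - [0, 0, 0.02, -0.05]
    - [0, 0, 0.02, -0.1]
    - [0, 0, 0.02, -0.15]
    - [0, 0, 0.02, -0.2]
    - [0, 0, 0.02, -0.25]
    - [0, 0, 0.02, -0.3]
    - [0, 0, 0.02, -0.35]
    - [0, 0, 0.02, -0.4]
    - [0, 0, 0.02, -0.45]
    - [0, 0, 0.02, -0.5]
    - [0, 0, 0.02, -0.525]
    - [0, 0, 0.02, -0.525]
    - [0, 0, 0.02, -0.525]

```text
time: 12.47
ee_pos: [0.5608, 0.0203, 0.075]
tcp_rot: [-180.0, -0.0, 94.9]
wrist_force: [-5.7, 3.1, 9.9]
opening: 0.0386
grasp_force: 59.3
```

Run:
```python
from h import *
o=get_obs();print(o['q'].round(1),o['ee_pos'],o['tcp_rot'],o['wrist_force'],o['torque'],o['opening'],o['grasp_force'])
im=camera("wrist")[:,:,::-1];cv2.imwrite("pics/w3.png",cv2.resize(im[170:470,180:470],None,fx=2,fy=2,interpolation=2))
```

```text
[ 2.1  6.4 -5.7 77.9  0.  87.2] [0.56081347 0.02033826 0.07502753] [-1.79980594e+02 -3.89719108e-02  9.48719650e+01] [-5.70989991  3.12230157  9.92704596] [0.68829819 1.55721162 0.02057612] 0.03857408323077984 59.252291321754456
```

View pics/w3.png

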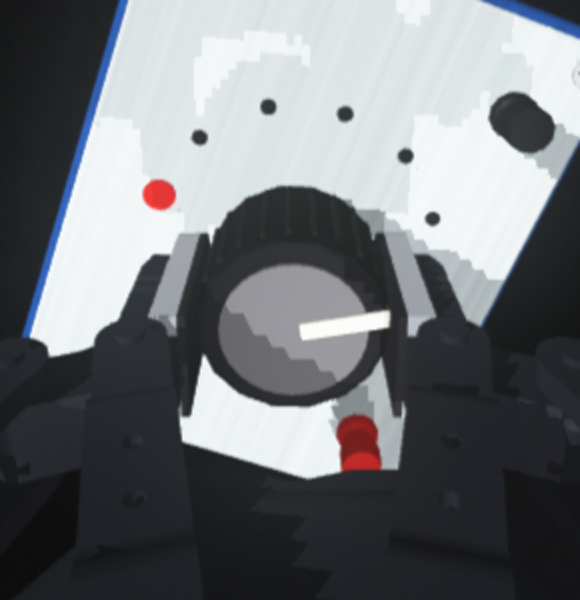

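Marks 0 to 5 are visible (red at (159,195), fifth at (433,219)), and the pointer runs (303,332)→(388,319). I'll compute its angle.

Run:
```python
from h import *
from scipy.spatial.transform import Rotation as Ro
c=get_calibration("wrist")
R=Ro.from_euler('xyz',[-179.98,-.039,94.87],degrees=True).as_matrix();T=np.eye(4);T[:3,:3]=R;T[:3,3]=[.5608,.0203,.0750];T=T@c['tool_from_camera']
def ray(u,z):
    u=np.array(u)/2+[180,170];d=T[:3,:3]@[(u[0]-c['cx'])/c['fx'],(u[1]-c['cy'])/c['fy'],1];return T[:3,3]+d*(z-T[2,3])/d[2]
a,b=ray((303,332),.101),ray((388,319),.101);d=b-a
m=np.array([ray(u,.062)for u in((159,195),(200,137),(268,107),(345,114),(405,155),(433,219))])
r=least_squares(lambda p:(W(p,[[-.036*np.cos(k*np.pi/6),.036*np.sin(k*np.pi/6),.062]for k in range(6)])-m)[:,:2].ravel(),[.56,.02,-.27]).x
print(a,b,r,'dial',(180-np.degrees(np.arctan2(d[1],d[0])-r[2]))%360)
print('from ctr',(180-np.degrees(np.arctan2(b[1]-r[1],b[0]-r[0])-r[2]))%360)
```

```text
[0.56363703 0.0188118  0.101     ] [0.58046932 0.02329084 0.101     ] [ 0.5616817   0.01979119 -0.27094281] dial 149.5751142209648
from ctr 153.92434557027073
```

The dial is at about 150°, the fifth click. I'll let it rise with the grip, then release.

Request:
servo_tool:
  moves:
    - [0, 0, 0.06, 0]
    - [0, 0, 0.12, 0]
    - [0, 0, 0.18, 0]
    - [0, 0, 0.24, 0]
    - [0, 0, 0.3, 0]
    - [0, 0, 0.3, 0]

```text
time: 13.02
ee_pos: [0.5608, 0.0203, 0.0776]
tcp_rot: [-180.0, -0.0, 94.9]
wrist_force: [-4.0, 2.2, 5.0]
opening: 0.0385
grasp_force: 59.5
```

Request:
servo_tool:
  moves:
    - [0, 0, 0, 0]
    - [0, 0, 0, 0]
    - [0, 0, 0, 0]
    - [0, 0, 0, 0]
    - [0, 0, 0, 0]
    - [0, 0, 0, 0]
  claw: 0.25

```text
time: 13.52
ee_pos: [0.5612, 0.0199, 0.0775]
tcp_rot: [180.0, 0.0, 94.9]
wrist_force: [0.2, 0.4, 0.7]
opening: 0.064
grasp_force: 0.0
```

Request:
servo_tool:
  moves:
    - [0, 0, 1, 0]
    - [0, 0, 2.5, 0]
    - [0, 0, 4.5, 0]
    - [0, 0, 6.5, 0]
    - [0, 0, 8.5, 0]
    - [0, 0, 10.5, 0]
    - [0, 0, 13, 0]
    - [0, 0, 15, 0]
    - [0, 0, 15, 0]
    - [0, 0, 15, 0]
    - [0, 0, 15, 0]

```text
time: 14.43
ee_pos: [0.561, 0.02, 0.2272]
tcp_rot: [-180.0, -0.0, 94.9]
wrist_force: [-0.3, 0.1, -1.1]
opening: 0.0642
grasp_force: 0.0
```

Run:
```python
from h import *
from scipy.spatial.transform import Rotation as Ro
o=get_obs();print(o['q'].round(1),repr(o['ee_pos']),o['tcp_rot'],o['wrist_force'])
im=camera("wrist")[:,:,::-1];cv2.imwrite("pics/w4.png",cv2.resize(im[130:290,220:430],None,fx=3.75,fy=3.75,interpolation=2))
```

```text
[ 2.   6.5 11.3 94.8 -0.  87.2] array([0.56103969, 0.02004266, 0.22724222]) [-1.79979019e+02 -5.77480746e-04  9.48724562e+01] [-0.28221055  0.09920558 -1.07169105]
```

View pics/w4.png

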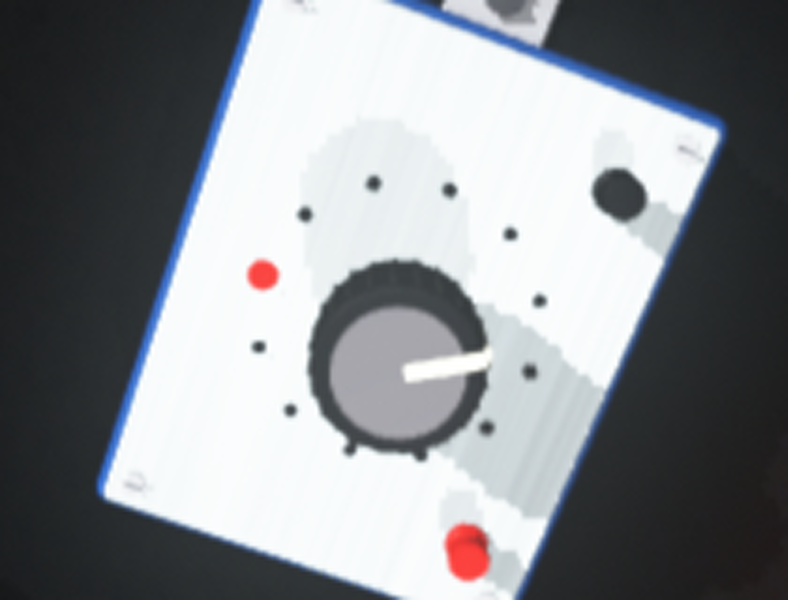

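The tool is clear of the knob, and the pointer runs (405,374)→(467,361) on the top. I'll compute the dial angle and compare knob height with the first scene image.

Run:
```python
from h import *
from scipy.spatial.transform import Rotation as Ro
c=get_calibration("wrist")
R=Ro.from_euler('xyz',[-179.979,0,94.872],degrees=True).as_matrix();T=np.eye(4);T[:3,:3]=R;T[:3,3]=[.56104,.02004,.22724];T=T@c['tool_from_camera']
def ray(u,z):
    u=np.array(u)/3.75+[220,130];d=T[:3,:3]@[(u[0]-c['cx'])/c['fx'],(u[1]-c['cy'])/c['fy'],1];return T[:3,3]+d*(z-T[2,3])/d[2]
m=np.array([ray(u,.062)for u in((262,275),(305,214),(374,183),(449,189),(510,233),(540,300),(530,372))])
r=least_squares(lambda p:(W(p,[[-.036*np.cos(k*np.pi/6),.036*np.sin(k*np.pi/6),.062]for k in range(7)])-m)[:,:2].ravel(),[.56,.02,-.27]).x
for a,b in(((405,374),(467,361)),((405,374),(488,357)),((398,372),(467,361))):
    d=ray(b,.106)-ray(a,.106);print(r,'dial',(180-np.degrees(np.arctan2(d[1],d[0])-r[2]))%360)
A=cv2.imread("pics/scene0.png");B=camera("scene")[:,:,::-1];cv2.imwrite("pics/s4.png",B)
print("col x knob centre, rows: before/after grey")
ga,gb=A.mean(2),B.mean(2)
for x in(297,299,301): print(x,ga[238:268,x].round().astype(int).tolist(),gb[238:268,x].round().astype(int).tolist(),sep="\n")
a=np.array([0,0,.106]);print(proj([r[0:2].tolist()+[.106],r[0:2].tolist()+[.101]],"scene"))
```

```text
[ 0.56196519  0.01991629 -0.27082101] dial 147.30379719459526
[ 0.56196519  0.01991629 -0.27082101] dial 147.58145468439537
[ 0.56196519  0.01991629 -0.27082101] dial 150.2094390581777
col x knob centre, rows: before/after grey
297
[86, 100, 124, 123, 112, 104, 117, 135, 134, 135, 124, 104, 63, 32, 22, 25, 24, 22, 25, 28, 26, 28, 26, 31, 67, 130, 184, 204, 214, 218]
[144, 142, 134, 135, 157, 201, 222, 195, 154, 139, 132, 103, 65, 39, 28, 20, 25, 23, 29, 26, 26, 27, 31, 36, 70, 139, 191, 210, 221, 225]
299
[80, 99, 118, 121, 114, 120, 129, 134, 132, 134, 134, 123, 83, 48, 31, 29, 26, 29, 33, 43, 50, 41, 29, 23, 35, 94, 159, 192, 205, 216]
[142, 138, 133, 129, 121, 159, 209, 214, 180, 145, 140, 125, 87, 49, 31, 29, 29, 32, 34, 35, 35, 34, 29, 35, 45, 99, 166, 200, 213, 220]
301
[87, 101, 123, 122, 116, 122, 133, 143, 157, 157, 146, 128, 100, 55, 32, 26, 23, 26, 25, 29, 31, 29, 26, 24, 27, 70, 141, 195, 218, 218]
[136, 136, 132, 129, 123, 135, 182, 210, 185, 153, 139, 130, 107, 61, 31, 30, 31, 33, 31, 31, 30, 28, 31, 30, 36, 74, 143, 203, 223, 225]
[[302.36106664 245.40253058]
 [302.45008512 247.50075438]]
```

The knob's edges sit on the same rows as at the start, so it is fully up and locked. The dial reads about 148–150°, within lock play.

```bash
python3 -c "
from workcell import *
print(job_done())"
```

```text
the job is handed in; nothing more can be done
None
```

The dial is set: the pointer rests on the fifth click past the red mark (measured 147–150°, fifth click is 150°), the knob has risen and locked there, and the arm is clear; job handed in at about 14.5 s of the 67 s allowed, with no verdict returned.

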